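# Open the counterweighted gauge arm and tray the checked bush

## Task

The brass bush in the gauging fixture has been checked. Swing the counterweighted hold-down arm up past its balance point and lay it back gently on its spring buffer, without letting it drop or forcing the buffer, so that it stays open by itself with your hand off it. Then lift the bush out of its nest and seat it upright and fully home in the empty pocket of the blue tray, leaving the three bushes there and everything else where they are.

Things in the scene. Friction and masses are not known exactly. Their poses are not given: they have to be found in the camera images.
- gauging_fixture: Fixed gauging fixture: dark base 236x90x14 mm; in front a steel nest block 50x50 mm, top 24 mm up; behind it a dial gauge lying face up (to 44 mm high); hinge cheeks to 115 mm; at the rear a stop screw with a spring buffer. Origin on the bench under the nest's centre; x from the closed arm's handle towards the hinge and stop screw, y along the hinge axis to the side of the grip, z up.
- hinge_pin (a point): Centre of the arm's hinge pin, 95 mm behind the nest's centre (fixture x), 100 mm above the bench; hinge axis = fixture y. Axes of the fixture.
- hold_down_arm (a joint): Arm angle, rad: 0 = level, foot on the bush; grows as the handle swings up and back over the hinge. A counterweight on its crank (mass varies) balances it between 0.75 and 0.95: below, it falls on the bush; above, onto the buffer, met between 1.55 and 2.0 (stop screw set anew at each start: feel for it). 2 N at the handle lifts it. Over 2 rad/s, or over 15 N on the bush, is rough.
- handle (a point): Middle of the grip: a freely turning black sleeve 16 mm across, 55 mm long, along the hinge axis, on the +y side of the grey bar's end (bar 18 wide, 13 high). At arm angle q it is at the hinge + (-150 cos q, 45, 150 sin q) mm in fixture axes. Pinch it from above, a finger before and one behind it; the sleeve turns in the fingers as the arm swings. These axes turn with the arm.
- buffer (a joint): How far the damped spring buffer (black cap 25 mm across, under the opened counterweight) is pressed in, m: 0 untouched, 0.0003 to 0.001 under the resting arm; over 0.0025 is forced, 0.006 its end. 12000 N/m, 300 N s/m, 43 to 59 mm from the hinge: at the handle about 3 mm of swing per mm of buffer, 1.4 N per mm of swing. The arm must not land on it faster than 0.2 rad/s (30 mm/s at the handle).
- bush: The checked brass bush in the nest: 24 mm high, 60 g; flange 26 mm across, 3.5 mm thick at the bottom, body 19 mm across above it (tapers a little to the touch). Origin at the centre of its underside, z up its axis. Grasp the body from above with the fingers on its fixture +y and -y sides, tips just above the nest block.
- nest (a point): Centre of the nest's floor, 20 mm above the bench, where the bush's underside sits: a round recess 28 mm across, 4 mm deep. Axes of the fixture.
- free_pocket (a point): Centre of the floor of the empty pocket in the blue tray, 11 mm above the bench: a round recess 28 mm across, 7 mm deep, tray top 18 mm above the bench. The fixed tray, 120x120 mm, has four such pockets in a square 60 mm apart; its centre is at (30, -30) mm in this point's x, y, which run along the tray's edges; z up.
- bush_b: Bush like the first, in the tray pocket at (60, 0) mm in the free pocket's axes; stays there. Origin at the centre of its underside.
- bush_c: Bush in the tray pocket at (60, -60) mm in the free pocket's axes; stays there. Origin at the centre of its underside.
- bush_d: Bush in the tray pocket at (0, -60) mm in the free pocket's axes; stays there. Origin at the centre of its underside.
- spare_v_block: Loose steel V-block, 45x44x38 mm, behind the tray; a bystander, stays there. Origin at the centre of its underside.
- plug: Loose double-ended dark plug gauge, 100 mm long, 18 mm across, lying left of the fixture; a bystander, stays there. Origin at the centre of its underside.

How it is judged:
By the outcome, as a careful person would: the job done as asked, in the order asked, and still so for the second after the job is handed in, with the robot touching nothing.
It also fails if it takes over 72 s, if anything falls off the work surface, if the arm or the gripper's body presses on something with over 40 N, if the wrist force passes 120 N, or if a joint passes its speed limit or range.

## Robot

A 7-joint arm with a two-finger parallel gripper is mounted at the origin on a cart in front of the work surface, level with it; the furniture and walls round the work are solid. World frame = base frame: x ahead of the robot, y to its left, z up, the work surface at z = 0. Lengths are in m, angles in rad, forces in N, time in s.
With the tool pointing down it reaches from about 0.425 to 0.825 m from the base axis. Payload 3.6 kg.
Tool frame: the origin (TCP) lies between the finger pads; the fingertips stand 25 mm ahead of it and the grasp point (between the pads) lies 6 mm ahead of it; z points along the fingers, y is the line along which they close (so a half turn about z gives the same grasp; the last joint's range is limited). The gripper opens to 85 mm and grips with 20 to 120 N. Pads are 22 mm wide; open, the fingers measure 114 mm over their backs; the gripper's body (76 mm by 85 mm) begins 54 mm behind the grasp point. The pads swing forward as they close: fully open they stand 13 mm farther back than shut.
Start: joints at [-1.278, 0.615, -0.013, 1.423, 0.008, 1.103, -0.04], TCP at [0.204, 0.617, 0.256] pointing down, gripper open.
Joint ranges: [-3.12, 3.12], [-0.3, 2.06], [-1.34, 1.32], [0.26, 2.42], [-1.36, 4.5], [0.01, 1.98], [-2.84, 2.84]. Speed limits (rad/s): [2.79, 2.79, 3.14, 3.14, 3.14, 3.14, 3.14].

## Interface

Orientations are given as a unit quaternion [x, y, z, w].
In Python, from bench import sense, capture, job gives the robot as it stands.
- The arm moves only by the tool step_arm, never from a script. Its argument "plan" is a list of rows, each an object with "travel": the shift along the tool's x, y, z in m, a list of three; "rotation": the turn, a rotation vector about the tool's x, y, z in rad, a list of three; "grip": the closure, from 0 (fully open) to 1 (shut). A call has 1 to 5 rows; each row shifts and turns the commanded pose from where the row before left it, along the tool's axes as they then stand; what a row does not reach is not made up. A row lasts 1/8 s, in which the tool goes at most 62.5 mm and 10.7 degrees, less where a joint would pass 70% of its speed; a pose out of reach is approached as far as the arm can. A call is refused whole if a number of a shift passes 0.0625 or a number of a turn 0.188, either way. A call with a gripper value outside its range is refused whole. The fingers move at their own pace and stop on an object; "squeeze" is the grip in N (left out, the last holds). Time passes only in rows, so rows that do not move let the fingers close. It gives the time, the measured TCP pose, the force, the opening and the grip force at its end, in the units of the state.
- sense(): the state, without advancing time (a new reading comes with each control period).
- capture(name): name is "scene" or "top" or "wrist"; returns a dict with "img" (420x560x3 uint8, blue, green, red), "vertical_fov" (degrees; the focal length in pixels is half the picture's height over the tangent of half this angle, whatever the lens; pixels are square), "cx", "cy" (the principal point, pixels), "eye" and "attitude" of the camera in the world. Camera axes: x right, y down, z forward; pixel columns grow to the right and rows downward; lengths in m; the calibration is good to about 2 mm. A picture is of the moment at which its call begins. There is no depth.
- job.hand_in(): hands the job in; it is judged then, once.
The state is a dict: "clock": time; "q": joint angles; "dq": joint speeds; "joint_torque": joint torques, N m; "tool_pos": TCP position; "tcp_rot": TCP orientation; "contact_force": force on the tool from outside, world axes, zero at the start; "moment": the same for the moment, N m; "grip_width": finger opening in m; "finger_force": force on a finger pad.
Only numpy, scipy, OpenCV 4.12 (cv2) and the standard library are available. Lean on these libraries where they do the work, as an engineer would, in place of code of your own. Each camera call takes 0.05 s, during which the arm holds its last target. There are 200 camera calls.

## Working session

There is one attempt and no reset: what is moved stays moved. The work goes in short steps, Python scripts to look and compute and a tool call to move; the robot and the scene stay as the last step left them, time stands still between calls to the robot, and variables do not carry over. Pictures are saved under pics/ and viewed, at most 10 in all, crops included, and the job is handed in when it is done.

Besides the shell and the picture viewer there is one more tool, called after ">>>" as name([rows], argument=value, ...), one row to a line, values as JSON. step_arm: Moves the arm, as the interface text tells. Its arguments: {"type":"object","properties":{"plan":{"type":"array"},"squeeze":{"type":"number"}},"required":["plan"]}

```bash
mkdir -p pics; ls
python3 - <<'E'
from bench import sense, capture
import cv2
print(sense())
for n in("scene","top"):
    c=capture(n);cv2.imwrite(f"pics/{n}0.png",c["img"]);print(n,c["vertical_fov"],c["cx"],c["cy"],c["eye"],c["attitude"])
E
```

```text
pics
{'clock': 0.0, 'q': array([-1.27848938,  0.61592606, -0.01260554,  1.4249694 ,  0.008088  ,
        1.10340113, -0.04037035]), 'dq': array([-0.00030996, -0.00034174,  0.00022914,  0.0006704 ,  0.00121357,
        0.00131986,  0.0012901 ]), 'joint_torque': array([ 3.35953309e-04, -4.69205689e+01,  2.59146877e-01, -1.71041071e+01,
        9.86469153e-03,  9.39730613e-03,  2.67386753e-06]), 'tool_pos': array([0.20349649, 0.6165534 , 0.2551103 ]), 'tcp_rot': array([ 1.58688446e-01,  9.87327816e-01, -1.31287767e-03, -1.92949876e-04]), 'contact_force': array([ 0.60452468,  0.26155624, -0.08830458]), 'moment': array([ 0.03440565, -0.00640176, -0.03170297]), 'finger_force': 0.0, 'grip_width': 0.08580648664715923}
scene 52.791559255663046 281.2679531833849 208.3986465765191 [-0.3225369   0.49184944  0.63072179] [-0.44034439  0.74127196 -0.44006155  0.2509154 ]
top 48.785527063083904 272.356478996555 204.8855399810966 [0.39791232 0.04213866 1.39114448] [ 0.71223435 -0.70019434  0.04282358 -0.02482458]
```

View pics/top0.png

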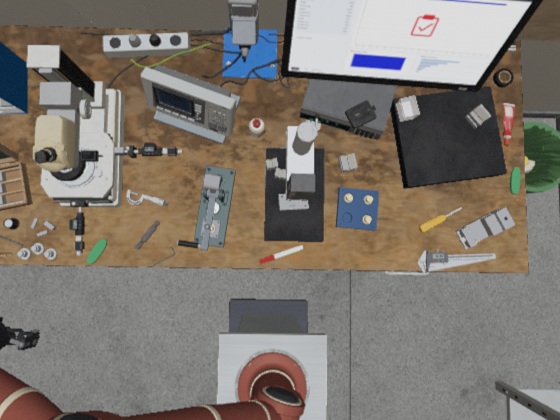

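View pics/scene0.png

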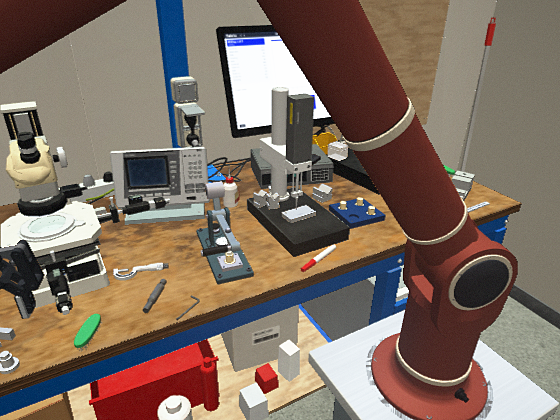

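The top view shows the fixture around (213,207), with its handle at the lower left (188,243), and the tray at (358,209). I'll enlarge both.

```bash
cat > h.py <<'E'
import numpy as np, cv2
from scipy.spatial.transform import Rotation as R
def ray(c,u,v):
    f=c["img"].shape[0]/2/np.tan(np.radians(c["vertical_fov"]/2))
    return R.from_quat(c["attitude"]).apply([(u-c["cx"])/f,(v-c["cy"])/f,1.])
def at(c,u,v,z):
    d=ray(c,u,v); return c["eye"]+d*(z-c["eye"][2])/d[2]
def px(c,p):
    f=c["img"].shape[0]/2/np.tan(np.radians(c["vertical_fov"]/2))
    q=R.from_quat(c["attitude"]).inv().apply(np.array(p)-c["eye"]); return q[:2]/q[2]*f+[c["cx"],c["cy"]]
E
python3 - <<'E'
import cv2,numpy as np
i=cv2.imread("pics/top0.png")
a=cv2.resize(i[155:260,170:245],None,fx=5,fy=5,interpolation=cv2.INTER_CUBIC)
b=cv2.resize(i[155:260,325:395],None,fx=5,fy=5,interpolation=cv2.INTER_CUBIC)
cv2.imwrite("pics/crop0.png",np.hstack([a,b]))
E
```

```text
(no output)
```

View pics/crop0.png

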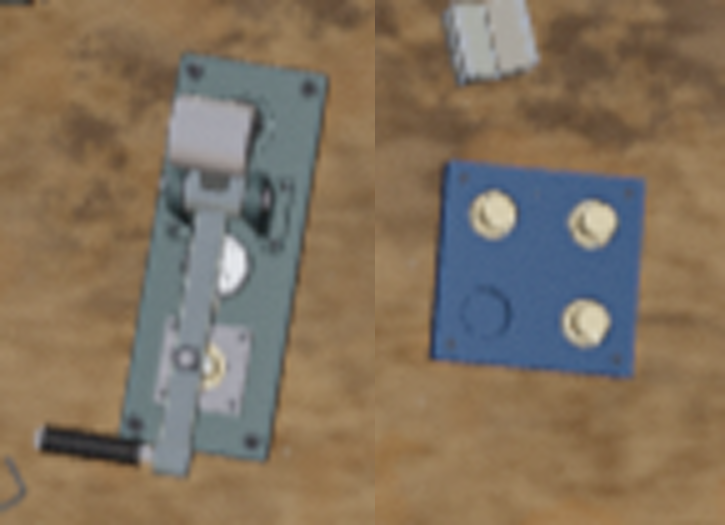

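Run:
```python
from h import *; from bench import capture
c=capture("top")
L=lambda u,v,z:at(c,170+(u+.5)/5-.5,155+(v+.5)/5-.5,z)
T=lambda u,v,z:L(u-375+155*5,v,z)
np.set_printoptions(precision=4,suppress=True)
k=[L(*p,.014) for p in[(180,55),(328,75),(268,460),(122,435)]]
print(k,[np.linalg.norm(k[i]-k[i-1]) for i in range(4)])
ax=(k[0]+k[1]-k[2]-k[3]);yaw=np.arctan2(ax[1],ax[0]);print("yaw",yaw)
n=[L(*p,.024) for p in[(167,317),(252,330),(240,413),(155,400)]];print("nest",np.mean(n,0))
print("handle",L(40,438,.1),L(140,447,.1),L(93,444,.1))
t=[T(*p,.018) for p in[(445,160),(645,180),(633,377),(433,358)]]
print("tray",np.mean(t,0),[np.linalg.norm(t[i]-t[i-1]) for i in range(4)])
a=t[0]+t[1]-t[2]-t[3];print("tyaw",np.arctan2(a[1],a[0]));print("pocket",T(486,312,.018))
y=np.arctan2(a[1],a[0]);print("pocket from tray",np.mean(t,0)[:2]+R.from_euler('z',y).apply([-.03,.03,0])[:2])
for p in[(493,215),(592,223),(586,323)]:print(T(*p,.03))
# fixture from base: nest centre from sides
m=R.from_euler('z',yaw)
N=np.mean(n,0);hp=N+m.apply([.095,0,.076]);print("hinge",hp,"handle pred",hp+m.apply([-.15,.045,0]))
```

```text
[array([0.6452, 0.2104, 0.014 ]), array([0.6349, 0.1214, 0.014 ]), array([0.404 , 0.1514, 0.014 ]), array([0.4173, 0.2378, 0.014 ])] [np.float64(0.22954201357769416), np.float64(0.08954931847907621), np.float64(0.23282482213540756), np.float64(0.08740518404176714)]
yaw -0.12449978763762191
nest [0.459  0.1899 0.024 ]
handle [0.4137 0.2707 0.1   ] [0.4096 0.2154 0.1   ] [0.4109 0.2414 0.1   ]
tray [ 0.5246 -0.2465  0.018 ] [np.float64(0.11925234177012983), np.float64(0.12117065493079367), np.float64(0.11881157759268314), np.float64(0.1201206888181209)]
tyaw -0.06247230694030862
pocket [ 0.4978 -0.2146  0.018 ]
pocket from tray [ 0.4965 -0.2147]
[ 0.5548 -0.2165  0.03  ]
[ 0.5511 -0.2757  0.03  ]
[ 0.4915 -0.2719  0.03  ]
hinge [0.5533 0.1781 0.1   ] handle pred [0.4101 0.2414 0.1   ]
```

```bash
cat >> h.py <<'E'
def go(s,p,yaw,n,rows=5):
    """rows (tool axes) from state s to TCP p, tool down, tool-y at world angle yaw"""
    P=np.array(s["tool_pos"]);Q=R.from_quat(s["tcp_rot"])
    Y=np.array([np.cos(yaw),np.sin(yaw),0]);Z=np.array([0,0,-1.])
    T=R.from_matrix(np.c_[np.cross(Y,Z),Y,Z]); d=(Q.inv()*T).as_rotvec()/n
    for i in range(n):
        t=Q.inv().apply((np.array(p)-P)/(n)); print('{"travel":%s,"rotation":%s}'%(np.round(t,4).tolist(),np.round(d,3).tolist()))
        Q=Q*R.from_rotvec(d)
FY=-.1245; HINGE=np.array([.5533,.1781,.1]); FR=R.from_euler('z',FY)
def handle(q,dy=.045): return HINGE+FR.apply([-.15*np.cos(q),dy,.15*np.sin(q)])
E
python3 - <<'E'
from h import *; from bench import sense
go(sense(),handle(0)+[0,0,.1],FY,10)
E
```

```text
{"travel":[-0.0314, -0.0292, 0.0056],"rotation":[-0.0, 0.0, 0.138]}
{"travel":[-0.0351, -0.0246, 0.0056],"rotation":[-0.0, 0.0, 0.138]}
{"travel":[-0.0381, -0.0195, 0.0056],"rotation":[-0.0, 0.0, 0.138]}
{"travel":[-0.0404, -0.0141, 0.0056],"rotation":[-0.0, 0.0, 0.138]}
{"travel":[-0.042, -0.0084, 0.0056],"rotation":[-0.0, 0.0, 0.138]}
{"travel":[-0.0428, -0.0026, 0.0056],"rotation":[-0.0, 0.0, 0.138]}
{"travel":[-0.0427, 0.0033, 0.0056],"rotation":[-0.0, 0.0, 0.138]}
{"travel":[-0.0419, 0.0091, 0.0055],"rotation":[-0.0, 0.0, 0.138]}
{"travel":[-0.0402, 0.0148, 0.0055],"rotation":[-0.0, 0.0, 0.138]}
{"travel":[-0.0378, 0.0202, 0.0055],"rotation":[-0.0, 0.0, 0.138]}
```

>>> step_arm([
  {"travel": [-0.031,-0.029,0.006],"rotation": [0,0,0.138],"grip": 0},
  {"travel": [-0.035,-0.025,0.006],"rotation": [0,0,0.138],"grip": 0},
  {"travel": [-0.038,-0.019,0.006],"rotation": [0,0,0.138],"grip": 0},
  {"travel": [-0.04,-0.014,0.006],"rotation": [0,0,0.138],"grip": 0},
  {"travel": [-0.042,-0.008,0.005],"rotation": [0,0,0.138],"grip": 0},
])

```text
clock: 0.78
tool_pos: [0.307, 0.4292, 0.227]
tcp_rot: [0.485, 0.874, -0.0, -0.0]
contact_force: [0.7, -0.5, -0.5]
grip_width: 0.0854
finger_force: 0.0
```

>>> step_arm([
  {"travel": [-0.043,-0.003,0.006],"rotation": [0,0,0.138],"grip": 0},
  {"travel": [-0.043,0.003,0.006],"rotation": [0,0,0.138],"grip": 0},
  {"travel": [-0.042,0.009,0.005],"rotation": [0,0,0.138],"grip": 0},
  {"travel": [-0.04,0.015,0.005],"rotation": [0,0,0.138],"grip": 0},
  {"travel": [-0.038,0.02,0.005],"rotation": [0,0,0.138],"grip": 0},
])

```text
clock: 1.4
tool_pos: [0.4094, 0.2407, 0.2001]
tcp_rot: [0.752, 0.659, 0.0, -0.0]
contact_force: [0.3, -0.3, -0.3]
grip_width: 0.0852
finger_force: 0.0
```

Run:
```python
from h import *; from bench import sense,capture
s=sense();print(s["clock"],s["tool_pos"],s["tcp_rot"],s["contact_force"],s["q"])
c=capture("wrist");cv2.imwrite("pics/w1.png",c["img"]);print(c["vertical_fov"],c["eye"],c["attitude"])
print(px(c,handle(0)),px(c,HINGE))
go(s,handle(0)+[0,0,.1],FY,1)
```

```text
1.4 [0.40944549 0.24065507 0.20013629] [ 7.52252876e-01  6.58874502e-01  3.80814211e-05 -2.14103532e-05] [ 0.32601299 -0.26744486 -0.30175457] [-0.8412086   0.44174198  0.37293719  1.99420522 -0.23166617  0.74595798
 -0.46186179]
65.74102928230145 [0.41862307 0.305149   0.31722805] [ 0.98942421 -0.06552576 -0.00851717  0.12912617]
[274.63136722 216.77891301] [480.16305483 274.25568077]
{"travel":[0.0008, 0.0005, 0.0001],"rotation":[0.0, -0.0, -0.008]}
```

View pics/w1.png

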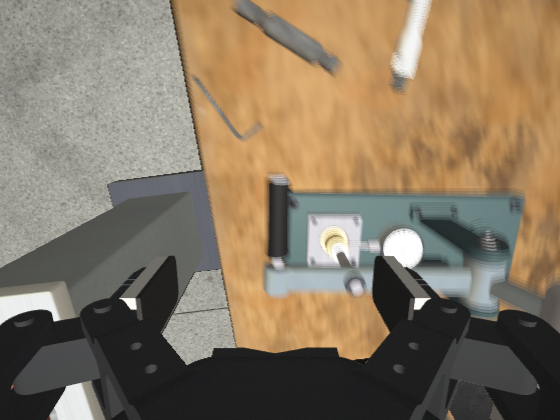

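The wrist view shows the black sleeve from (279,186) to (278,255), its centre near (278,221), between the open fingers. The bush top is near (333,237).

Run:
```python
from h import *; from bench import sense,capture
c=capture("wrist")
print(at(c,278,221,.1),handle(0)); 
k=[at(c,*p,.024) for p in[(308,214),(360,215),(358,268),(307,267)]];print("nest",np.mean(k,0),"x-dir",k[1]-k[0])
print(at(c,288,193,.014),at(c,524,193,.014))
```

```text
[0.41502245 0.23061242 0.1       ] [0.41004906 0.24137849 0.1       ]
nest [0.46213795 0.17844023 0.024     ] x-dir [ 0.04825359 -0.00808845  0.        ]
[0.42563704 0.2298744  0.014     ] [0.64884366 0.19708324 0.014     ]
```

Run:
```python
from h import *; from bench import sense,capture
c=capture("wrist");s=sense();print(s["tool_pos"],c["eye"])
cv2.imwrite("pics/w2.png",cv2.resize(c["img"][160:320,240:540],None,fx=2.5,fy=2.5,interpolation=cv2.INTER_CUBIC))
```

```text
[0.40985625 0.23932414 0.20016348] [0.42056594 0.30127986 0.31698103]
```

View pics/w2.png

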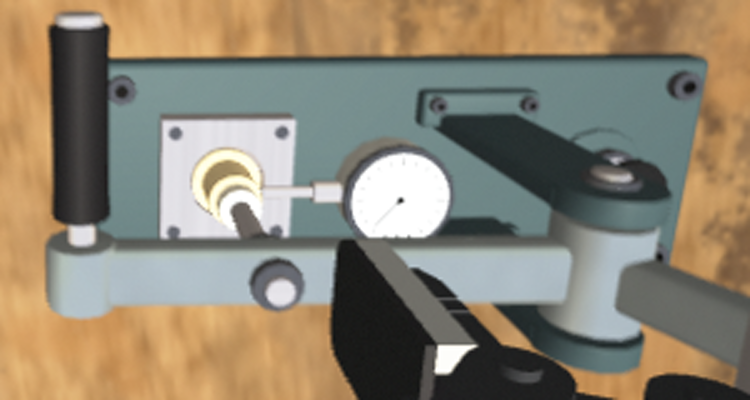

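The sleeve runs from (80,25) to (80,222) in the crop. The nest screws are at (176,133), (282,132), (277,232) and (173,231).

Run:
```python
from h import *; from bench import sense,capture
c=capture("wrist");s=sense()
f=lambda u,v,z:at(c,240+(u+.5)/2.5-.5,160+(v+.5)/2.5-.5,z)
print(s["tool_pos"],c["eye"],"handle",f(80,122,.1),f(80,25,.1),f(80,222,.1),handle(0))
k=[f(*p,.024) for p in[(176,133),(282,132),(277,232),(173,231)]];print("nest",np.mean(k,0),k[1]-k[0],k[2]-k[1])
print(f(110,60,.014),f(706,60,.014))
```

```text
[0.40902506 0.24131026 0.20015657] [0.4191069  0.30400137 0.31713948] handle [0.40922251 0.24608926 0.1       ] [0.41286924 0.27280082 0.1       ] [0.40521091 0.21670514 0.1       ] [0.41004906 0.24137849 0.1       ]
nest [0.45807032 0.19456041 0.024     ] [ 0.03944059 -0.00489439  0.        ] [-0.00481001 -0.04002318  0.        ]
[0.41986143 0.24574732 0.014     ] [0.64364168 0.21574822 0.014     ]
```

>>> step_arm([
  {"travel": [0.002,0.001,0.03],"rotation": [0,0,-0.006],"grip": 0.3},
  {"travel": [0,0,0.034],"rotation": [0,0,0],"grip": 0.3},
  {"travel": [0,0,0.03],"rotation": [0,0,0],"grip": 0.5},
  {"travel": [0,0,0],"rotation": [0,0,0],"grip": 0.6},
  {"travel": [0,0,0],"rotation": [0,0,0],"grip": 0.6},
], squeeze=20)

```text
clock: 2.22
tool_pos: [0.4105, 0.2448, 0.1071]
tcp_rot: [0.748, 0.663, 0.001, -0.0]
contact_force: [0.2, 0.1, 0.0]
grip_width: 0.034
finger_force: 0.0
```

>>> step_arm([
  {"travel": [0,0,0],"rotation": [0,0,0],"grip": 0.7},
  {"travel": [0,0,0],"rotation": [0,0,0],"grip": 1},
  {"travel": [0,0,0],"rotation": [0,0,0],"grip": 1},
  {"travel": [0,0,0],"rotation": [0,0,0],"grip": 1},
])

```text
clock: 2.72
tool_pos: [0.4105, 0.2443, 0.1072]
tcp_rot: [0.749, 0.663, 0.001, -0.0]
contact_force: [-1.5, 0.8, 6.6]
grip_width: 0.0154
finger_force: 20.9
```

Run:
```python
from h import *; from bench import sense,capture
s=sense();print(s)
c=capture("wrist");cv2.imwrite("pics/w3.png",c["img"])
```

```text
{'clock': 2.725, 'q': array([-0.77261943,  0.59465251,  0.2810182 ,  2.07682133, -0.3259851 ,
        0.50974918, -0.37320397]), 'dq': array([-0.00031619, -0.00032876, -0.0002118 ,  0.00144247,  0.00018877,
        0.00202897,  0.0010553 ]), 'joint_torque': array([  0.59264531, -33.94376636,   3.25408481,  -8.30179363,
         0.23364294,  -0.37905313,   0.08842065]), 'tool_pos': array([0.41045222, 0.24426399, 0.10717403]), 'tcp_rot': array([ 7.48890183e-01,  6.62693543e-01,  8.16715685e-04, -3.07780792e-04]), 'contact_force': array([-1.47495926,  0.83144026,  6.60029847]), 'moment': array([ 0.1342388 ,  0.39874283, -0.10014192]), 'finger_force': 20.93022108078003, 'grip_width': 0.015369837282807398}
```

View pics/w3.png

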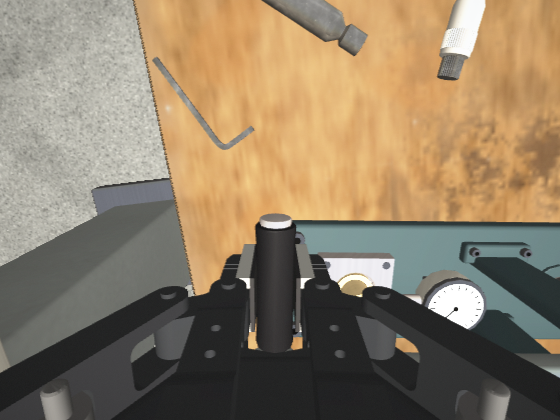

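The sleeve is held between the pads, at the front of the sleeve as intended (opening 15.4 mm). Next I'll work out the arc rows.

Run:
```python
import numpy as np
q=[0,.03,.08,.14,.21,.28,.35,.42,.49,.56,.63,.70,.77,.84,.91,.98,1.05,1.12,1.19,1.25,1.30,1.34,1.37,1.395,1.415,1.432]+[1.432+.017*i for i in range(1,41)]
for i in range(1,len(q)):
    print("%.3f [0,%.4f,%.4f]"%(q[i],.15*(np.cos(q[i-1])-np.cos(q[i])),-.15*(np.sin(q[i])-np.sin(q[i-1]))),end="\n" if i%5==0 else " ")
```

```text
0.030 [0,0.0001,-0.0045] 0.080 [0,0.0004,-0.0075] 0.140 [0,0.0010,-0.0089] 0.210 [0,0.0018,-0.0103] 0.280 [0,0.0025,-0.0102]
0.350 [0,0.0033,-0.0100] 0.420 [0,0.0039,-0.0097] 0.490 [0,0.0046,-0.0094] 0.560 [0,0.0053,-0.0091] 0.630 [0,0.0059,-0.0087]
0.700 [0,0.0065,-0.0083] 0.770 [0,0.0070,-0.0078] 0.840 [0,0.0076,-0.0073] 0.910 [0,0.0081,-0.0067] 0.980 [0,0.0085,-0.0061]
1.050 [0,0.0089,-0.0055] 1.120 [0,0.0093,-0.0049] 1.190 [0,0.0096,-0.0042] 1.250 [0,0.0085,-0.0031] 1.300 [0,0.0072,-0.0022]
1.340 [0,0.0058,-0.0015] 1.370 [0,0.0044,-0.0010] 1.395 [0,0.0037,-0.0007] 1.415 [0,0.0030,-0.0005] 1.432 [0,0.0025,-0.0004]
1.449 [0,0.0025,-0.0003] 1.466 [0,0.0025,-0.0003] 1.483 [0,0.0025,-0.0002] 1.500 [0,0.0025,-0.0002] 1.517 [0,0.0025,-0.0002]
1.534 [0,0.0025,-0.0001] 1.551 [0,0.0025,-0.0001] 1.568 [0,0.0025,-0.0000] 1.585 [0,0.0025,0.0000] 1.602 [0,0.0025,0.0001]
1.619 [0,0.0025,0.0001] 1.636 [0,0.0025,0.0001] 1.653 [0,0.0025,0.0002] 1.670 [0,0.0025,0.0002] 1.687 [0,0.0025,0.0003]
1.704 [0,0.0025,0.0003] 1.721 [0,0.0025,0.0004] 1.738 [0,0.0025,0.0004] 1.755 [0,0.0025,0.0004] 1.772 [0,0.0025,0.0005]
1.789 [0,0.0025,0.0005] 1.806 [0,0.0025,0.0006] 1.823 [0,0.0025,0.0006] 1.840 [0,0.0025,0.0007] 1.857 [0,0.0025,0.0007]
1.874 [0,0.0024,0.0007] 1.891 [0,0.0024,0.0008] 1.908 [0,0.0024,0.0008] 1.925 [0,0.0024,0.0009] 1.942 [0,0.0024,0.0009]
1.959 [0,0.0024,0.0009] 1.976 [0,0.0024,0.0010] 1.993 [0,0.0023,0.0010] 2.010 [0,0.0023,0.0011] 2.027 [0,0.0023,0.0011]
2.044 [0,0.0023,0.0011] 2.061 [0,0.0023,0.0012] 2.078 [0,0.0022,0.0012] 2.095 [0,0.0022,0.0013] 2.112 [0,0.0022,0.0013]
```

>>> step_arm([
  {"travel": [0,0.0001,-0.0045],"rotation": [0,0,0],"grip": 1},
  {"travel": [0,0.0004,-0.0075],"rotation": [0,0,0],"grip": 1},
  {"travel": [0,0.001,-0.0089],"rotation": [0,0,0],"grip": 1},
  {"travel": [0,0.0018,-0.0103],"rotation": [0,0,0],"grip": 1},
  {"travel": [0,0.0025,-0.0102],"rotation": [0,0,0],"grip": 1},
])

```text
clock: 3.4
tool_pos: [0.4161, 0.2434, 0.1486]
tcp_rot: [0.749, 0.663, 0.0, -0.0]
contact_force: [0.4, 4.0, -1.1]
grip_width: 0.0153
finger_force: 20.3
```

>>> step_arm([
  {"travel": [0,0.0033,-0.01],"rotation": [0,0,0],"grip": 1},
  {"travel": [0,0.0039,-0.0097],"rotation": [0,0,0],"grip": 1},
  {"travel": [0,0.0046,-0.0094],"rotation": [0,0,0],"grip": 1},
  {"travel": [0,0.0053,-0.0091],"rotation": [0,0,0],"grip": 1},
  {"travel": [0,0.0059,-0.0087],"rotation": [0,0,0],"grip": 1},
])

```text
clock: 4.03
tool_pos: [0.4385, 0.2405, 0.1953]
tcp_rot: [0.749, 0.663, -0.0, -0.001]
contact_force: [-0.6, 4.5, 0.2]
grip_width: 0.0153
finger_force: 20.5
```

>>> step_arm([
  {"travel": [0,0.0065,-0.0083],"rotation": [0,0,0],"grip": 1},
  {"travel": [0,0.007,-0.0078],"rotation": [0,0,0],"grip": 1},
  {"travel": [0,0.0076,-0.0073],"rotation": [0,0,0],"grip": 1},
  {"travel": [0,0.0081,-0.0067],"rotation": [0,0,0],"grip": 1},
  {"travel": [0,0.0085,-0.0061],"rotation": [0,0,0],"grip": 1},
])

```text
clock: 4.65
tool_pos: [0.4762, 0.2355, 0.2319]
tcp_rot: [0.749, 0.663, -0.0, -0.001]
contact_force: [-2.1, 3.9, 5.7]
grip_width: 0.0151
finger_force: 20.9
```

>>> step_arm([
  {"travel": [0,0.0089,-0.0055],"rotation": [0,0,0],"grip": 1},
  {"travel": [0,0.0093,-0.0049],"rotation": [0,0,0],"grip": 1},
  {"travel": [0,0.0096,-0.0042],"rotation": [0,0,0],"grip": 1},
  {"travel": [0,0.0085,-0.0031],"rotation": [0,0,0],"grip": 1},
  {"travel": [0,0.0072,-0.0022],"rotation": [0,0,0],"grip": 1},
])

```text
clock: 5.28
tool_pos: [0.5218, 0.2294, 0.2527]
tcp_rot: [0.749, 0.662, 0.002, 0.002]
contact_force: [0.8, 3.6, 5.2]
grip_width: 0.0157
finger_force: 20.8
```

>>> step_arm([
  {"travel": [0,0.0058,-0.0015],"rotation": [0,0,0],"grip": 1},
  {"travel": [0,0.0044,-0.001],"rotation": [0,0,0],"grip": 1},
  {"travel": [0,0.0037,-0.0007],"rotation": [0,0,0],"grip": 1},
  {"travel": [0,0.003,-0.0005],"rotation": [0,0,0],"grip": 1},
  {"travel": [0,0.0025,-0.0004],"rotation": [0,0,0],"grip": 1},
])

```text
clock: 5.9
tool_pos: [0.5409, 0.2269, 0.2564]
tcp_rot: [0.749, 0.662, 0.002, 0.002]
contact_force: [1.1, 1.9, 5.3]
grip_width: 0.0153
finger_force: 20.8
```

>>> step_arm([
  {"travel": [0,0.0025,-0.0003],"rotation": [0,0,0],"grip": 1},
  {"travel": [0,0.0025,-0.0003],"rotation": [0,0,0],"grip": 1},
  {"travel": [0,0.0025,-0.0002],"rotation": [0,0,0],"grip": 1},
  {"travel": [0,0.0025,-0.0002],"rotation": [0,0,0],"grip": 1},
])

```text
clock: 6.4
tool_pos: [0.5507, 0.2256, 0.2572]
tcp_rot: [0.749, 0.662, 0.002, 0.002]
contact_force: [1.8, 1.6, 6.1]
grip_width: 0.0151
finger_force: 20.8
```

>>> step_arm([
  {"travel": [0,0.0024,-0.0002],"rotation": [0,0,0],"grip": 1},
  {"travel": [0,0.0024,-0.0001],"rotation": [0,0,0],"grip": 1},
  {"travel": [0,0.0024,-0.0001],"rotation": [0,0,0],"grip": 1},
  {"travel": [0,0.0024,0],"rotation": [0,0,0],"grip": 1},
])

```text
clock: 6.9
tool_pos: [0.5602, 0.2243, 0.2575]
tcp_rot: [0.749, 0.662, 0.002, 0.002]
contact_force: [1.9, 1.2, 3.8]
grip_width: 0.0149
finger_force: 20.8
```

>>> step_arm([
  {"travel": [0,0.0023,0],"rotation": [0,0,0],"grip": 1},
  {"travel": [0,0.0023,0],"rotation": [0,0,0],"grip": 1},
  {"travel": [0,0.0023,0.0001],"rotation": [0,0,0],"grip": 1},
])

```text
clock: 7.28
tool_pos: [0.567, 0.2235, 0.2573]
tcp_rot: [0.749, 0.662, 0.001, 0.002]
contact_force: [1.7, 2.0, 5.4]
grip_width: 0.0152
finger_force: 20.8
```

>>> step_arm([
  {"travel": [0,0.0023,0.0001],"rotation": [0,0,0],"grip": 1},
  {"travel": [0,0.0023,0.0001],"rotation": [0,0,0],"grip": 1},
  {"travel": [0,0.0023,0.0002],"rotation": [0,0,0],"grip": 1},
])

```text
clock: 7.65
tool_pos: [0.5737, 0.2226, 0.2568]
tcp_rot: [0.749, 0.662, 0.001, 0.002]
contact_force: [3.0, 1.5, 5.0]
grip_width: 0.0152
finger_force: 20.8
```

>>> step_arm([
  {"travel": [0,0.0023,0.0002],"rotation": [0,0,0],"grip": 1},
  {"travel": [0,0.0023,0.0003],"rotation": [0,0,0],"grip": 1},
  {"travel": [0,0.0023,0.0003],"rotation": [0,0,0],"grip": 1},
])

```text
clock: 8.02
tool_pos: [0.5806, 0.2216, 0.2559]
tcp_rot: [0.749, 0.662, 0.001, 0.002]
contact_force: [2.5, 0.9, 6.4]
grip_width: 0.0151
finger_force: 20.8
```

>>> step_arm([
  {"travel": [0,0.0023,0.0003],"rotation": [0,0,0],"grip": 1},
  {"travel": [0,0.0023,0.0004],"rotation": [0,0,0],"grip": 1},
  {"travel": [0,0.0023,0.0004],"rotation": [0,0,0],"grip": 1},
])

```text
clock: 8.4
tool_pos: [0.5874, 0.2207, 0.2547]
tcp_rot: [0.749, 0.662, 0.001, 0.002]
contact_force: [3.7, -0.1, 4.5]
grip_width: 0.0153
finger_force: 20.8
```

>>> step_arm([
  {"travel": [0,0.0023,0.0004],"rotation": [0,0,0],"grip": 1},
  {"travel": [0,0.0023,0.0005],"rotation": [0,0,0],"grip": 1},
  {"travel": [0,0.0023,0.0005],"rotation": [0,0,0],"grip": 1},
])

```text
clock: 8.78
tool_pos: [0.5941, 0.2199, 0.2532]
tcp_rot: [0.749, 0.662, 0.001, 0.002]
contact_force: [4.0, -0.3, 5.1]
grip_width: 0.015
finger_force: 20.8
```

>>> step_arm([
  {"travel": [0,0.0023,0.0005],"rotation": [0,0,0],"grip": 1},
  {"travel": [0,0.0023,0.0006],"rotation": [0,0,0],"grip": 1},
  {"travel": [0,0.0023,0.0006],"rotation": [0,0,0],"grip": 1},
])

```text
clock: 9.15
tool_pos: [0.6008, 0.219, 0.2514]
tcp_rot: [0.749, 0.662, 0.001, 0.002]
contact_force: [2.9, 0.4, 5.2]
grip_width: 0.0153
finger_force: 20.8
```

>>> step_arm([
  {"travel": [0,0.0015,0.0004],"rotation": [0,0,0],"grip": 1},
  {"travel": [0,0.0015,0.0004],"rotation": [0,0,0],"grip": 1},
])

```text
clock: 9.4
tool_pos: [0.6037, 0.2186, 0.2505]
tcp_rot: [0.749, 0.662, 0.001, 0.002]
contact_force: [4.1, -1.1, 4.5]
grip_width: 0.0149
finger_force: 20.8
```

>>> step_arm([
  {"travel": [0,0.002,0.0006],"rotation": [0,0,0],"grip": 1},
  {"travel": [0,0.002,0.0006],"rotation": [0,0,0],"grip": 1},
  {"travel": [0,0.002,0.0006],"rotation": [0,0,0],"grip": 1},
])

```text
clock: 9.78
tool_pos: [0.6084, 0.218, 0.2489]
tcp_rot: [0.749, 0.662, -0.001, 0.001]
contact_force: [0.3, -0.0, 8.8]
grip_width: 0.0153
finger_force: 21.1
```

>>> step_arm([
  {"travel": [0,0,0],"rotation": [0,0,0],"grip": 1},
  {"travel": [0,0,0],"rotation": [0,0,0],"grip": 1},
])

```text
clock: 10.02
tool_pos: [0.6085, 0.218, 0.2489]
tcp_rot: [0.749, 0.662, -0.0, 0.001]
contact_force: [1.9, 0.2, 7.9]
grip_width: 0.0153
finger_force: 21.0
```

>>> step_arm([
  {"travel": [0,0,0],"rotation": [0,0,0],"grip": 0.8},
  {"travel": [0,0,0],"rotation": [0,0,0],"grip": 0.7},
  {"travel": [0,0,0],"rotation": [0,0,0],"grip": 0.6},
  {"travel": [0,0,-0.01],"rotation": [0,0,0],"grip": 0.5},
  {"travel": [0,0,-0.03],"rotation": [0,0,0],"grip": 0.5},
])

```text
clock: 10.65
tool_pos: [0.6069, 0.2194, 0.2871]
tcp_rot: [0.749, 0.663, -0.002, -0.001]
contact_force: [0.1, 0.6, 0.5]
grip_width: 0.0428
finger_force: 0.0
```

```bash
cat >> h.py <<'E'
NEST=np.array([.4594,.1908,.02])
E
python3 - <<'E'
from h import *; from bench import sense,capture
s=sense();print(s["tool_pos"],s["tcp_rot"])
go(s,[*NEST[:2],s["tool_pos"][2]],FY+np.pi/2,9)
c=capture("top");cv2.imwrite("pics/t2.png",c["img"])
E
```

```text
[0.60693515 0.21939397 0.28709838] [ 0.74881929  0.66276966 -0.00224888 -0.00099691]
{"travel":[-0.0051, -0.0159, 0.0001],"rotation":[-0.001, -0.0, -0.174]}
{"travel":[-0.0023, -0.0165, 0.0001],"rotation":[-0.001, -0.0, -0.174]}
{"travel":[0.0006, -0.0167, 0.0001],"rotation":[-0.001, -0.0, -0.174]}
{"travel":[0.0035, -0.0163, 0.0001],"rotation":[-0.001, -0.0, -0.174]}
{"travel":[0.0063, -0.0155, 0.0],"rotation":[-0.001, -0.0, -0.174]}
{"travel":[0.0088, -0.0142, 0.0],"rotation":[-0.001, -0.0, -0.174]}
{"travel":[0.0112, -0.0124, 0.0],"rotation":[-0.001, -0.0, -0.174]}
{"travel":[0.0131, -0.0103, 0.0],"rotation":[-0.001, -0.0, -0.174]}
{"travel":[0.0147, -0.0079, 0.0],"rotation":[-0.001, -0.0, -0.174]}
```

>>> step_arm([
  {"travel": [-0.005,-0.016,-0.02],"rotation": [0,0,-0.174],"grip": 0.5},
  {"travel": [-0.002,-0.0165,0],"rotation": [0,0,-0.174],"grip": 0.4},
  {"travel": [0.0005,-0.0165,0],"rotation": [0,0,-0.174],"grip": 0.4},
  {"travel": [0.0035,-0.0165,0],"rotation": [0,0,-0.174],"grip": 0.4},
  {"travel": [0.0065,-0.0155,0],"rotation": [0,0,-0.174],"grip": 0.4},
])

```text
clock: 11.32
tool_pos: [0.5255, 0.2039, 0.3088]
tcp_rot: [0.397, 0.918, 0.0, 0.0]
contact_force: [0.5, 0.2, -0.0]
grip_width: 0.0511
finger_force: 0.0
```

>>> step_arm([
  {"travel": [0.009,-0.014,0],"rotation": [0,0,-0.174],"grip": 0.4},
  {"travel": [0.011,-0.0125,0.03],"rotation": [0,0,-0.174],"grip": 0.4},
  {"travel": [0.013,-0.01,0.045],"rotation": [0,0,-0.174],"grip": 0.4},
  {"travel": [0.0145,-0.008,0.045],"rotation": [0,0,-0.174],"grip": 0.4},
  {"travel": [0,0,0],"rotation": [0,0,0],"grip": 0.4},
])

```text
clock: 11.95
tool_pos: [0.4582, 0.1904, 0.1862]
tcp_rot: [0.064, 0.998, -0.002, -0.004]
contact_force: [0.3, 0.2, 1.0]
grip_width: 0.0512
finger_force: 0.0
```

Run:
```python
from h import *; from bench import sense,capture
for i in range(3): c=capture("wrist")
s=sense();print(s["clock"],s["tool_pos"],s["tcp_rot"],s["grip_width"],px(c,NEST+[0,0,.024]))
cv2.imwrite("pics/w4.png",c["img"]);print(c["eye"],c["attitude"])
go(s,[*NEST[:2],.05],FY+np.pi/2,1)
np.save("c4.npy",c,allow_pickle=True)
```

```text
12.1 [0.46336852 0.19235346 0.19017675] [0.06467547 0.99790288 0.00107909 0.00239837] 0.05116557825830041 [272.1060423  196.86526588]
[0.39851666 0.20039571 0.30646758] [0.74514499 0.65384439 0.08747816 0.09794914]
{"travel":[0.0044, -0.0024, 0.1402],"rotation":[0.002, 0.005, -0.005]}
```

View pics/w4.png

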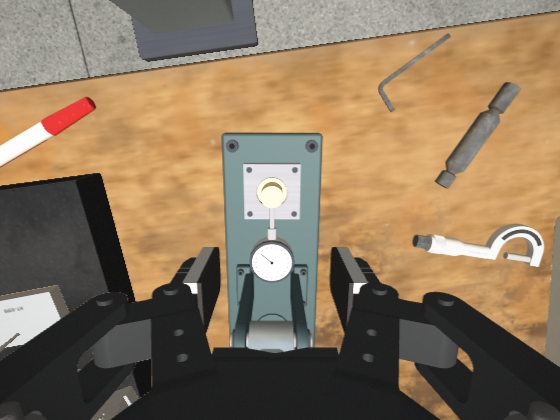

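The arm stands open by itself. The nest block corners are at (243,164), (299,164), (300,219) and (244,220), and the bush top is near (271,191).

Run:
```python
from h import *; from bench import sense,capture
c=np.load("c4.npy",allow_pickle=True).item()
k=[at(c,*p,.024) for p in[(243,164),(299,164),(300,219),(244,220)]];print("nest",np.mean(k,0),k[1]-k[0],"bush top",at(c,271,191,.044))
a=k[0]+k[3]-k[1]-k[2];print(np.arctan2(*(k[1]+k[0]-k[2]-k[3])[:2][::-1]))
i=c["img"][150:240,225:320];cv2.imwrite("pics/w4c.png",cv2.resize(i,None,fx=6,fy=6,interpolation=cv2.INTER_CUBIC))
s=sense();print(s["tool_pos"],s["dq"])
```

```text
nest [0.45991314 0.19008374 0.024     ] [0.00632332 0.04824076 0.        ] bush top [0.45435586 0.19054997 0.044     ]
3.026347129425272
[0.46336852 0.19235346 0.19017675] [-0.00153497 -0.0068454   0.00292693 -0.01099343  0.00156352 -0.00594822
  0.00728474]
```

View pics/w4c.png

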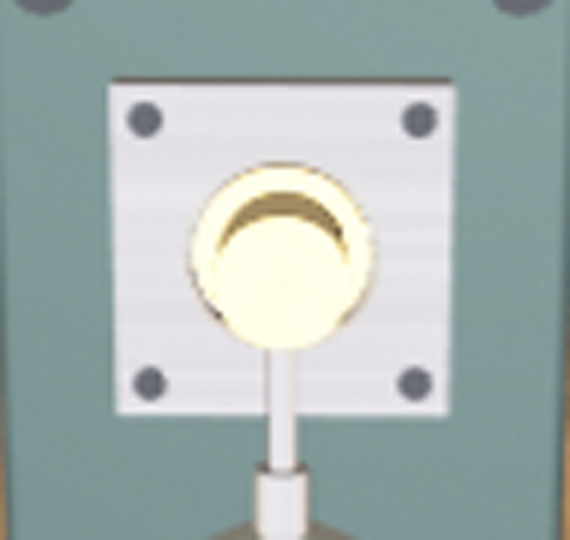

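>>> step_arm([
  {"travel": [0.004,-0.002,0.03],"rotation": [0,0.003,-0.003],"grip": 0.55},
  {"travel": [0,0,0.04],"rotation": [0,0,0],"grip": 0.55},
  {"travel": [0,0,0.03],"rotation": [0,0,0],"grip": 0.55},
  {"travel": [0,0,0],"rotation": [0,0,0],"grip": 0.55},
  {"travel": [0,0,0],"rotation": [0,0,0],"grip": 0.55},
])

```text
clock: 12.72
tool_pos: [0.4585, 0.191, 0.0899]
tcp_rot: [0.062, 0.998, 0.001, 0.001]
contact_force: [-0.4, 0.1, 0.0]
grip_width: 0.0386
finger_force: 0.0
```

Run:
```python
from h import *; from bench import sense,capture
for i in range(3): capture("top"); s=sense();print(s["clock"],s["tool_pos"],s["tcp_rot"])
go(s,[.4596,.1905,.052],-.12+np.pi/2,1)
```

```text
12.775 [0.45835972 0.19090943 0.09002445] [6.21489188e-02 9.98066137e-01 1.07023193e-03 5.93427749e-04]
12.825 [0.458058   0.19078979 0.08992374] [6.20872515e-02 9.98070121e-01 1.01972548e-03 4.09766958e-04]
12.875 [0.45776277 0.19067875 0.08972801] [6.20270263e-02 9.98074045e-01 9.09355653e-04 1.49154413e-04]
{"travel":[-0.0018, -0.0, 0.0377],"rotation":[0.002, 0.0, -0.004]}
```

>>> step_arm([
  {"travel": [-0.0015,0,0.015],"rotation": [0,0,-0.003],"grip": 0.55},
  {"travel": [0,0,0.015],"rotation": [0,0,0],"grip": 0.55},
  {"travel": [0,0,0.007],"rotation": [0,0,0],"grip": 0.6},
  {"travel": [0,0,0],"rotation": [0,0,0],"grip": 0.6},
  {"travel": [0,0,0],"rotation": [0,0,0],"grip": 0.6},
])

```text
clock: 13.5
tool_pos: [0.458, 0.19, 0.0511]
tcp_rot: [0.06, 0.998, 0.0, -0.001]
contact_force: [0.5, -0.8, 0.8]
grip_width: 0.0338
finger_force: 0.0
```

Run:
```python
from h import *; from bench import sense,capture
s=sense();print(s["clock"],s["tool_pos"],s["tcp_rot"],s["dq"],s["contact_force"])
c=capture("wrist");cv2.imwrite("pics/w5.png",c["img"])
```

```text
13.5 [0.45797265 0.19003274 0.05108234] [ 6.03405373e-02  9.98176767e-01  1.11667978e-04 -1.46559122e-03] [ 3.82254704e-05 -9.60690776e-03 -5.80282550e-04 -1.88605790e-03
 -2.92498503e-04  1.00222094e-03 -3.10543504e-05] [ 0.53163282 -0.81460889  0.81879369]
```

View pics/w5.png

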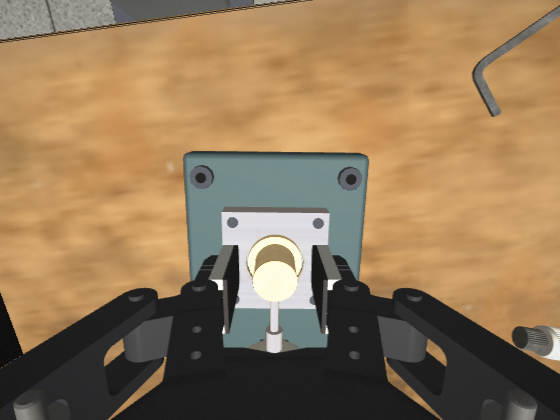

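The fingers straddle the bush evenly, with pads at columns 237 and 314 and the bush at 275. I'll close now.

>>> step_arm([
  {"travel": [-0.0015,0,0],"rotation": [0,0,0],"grip": 0.7},
  {"travel": [0,0,0],"rotation": [0,0,0],"grip": 1},
  {"travel": [0,0,0],"rotation": [0,0,0],"grip": 1},
  {"travel": [0,0,0],"rotation": [0,0,0],"grip": 1},
], squeeze=40)

```text
clock: 14.05
tool_pos: [0.4598, 0.1899, 0.0516]
tcp_rot: [0.06, 0.998, 0.0, -0.001]
contact_force: [0.2, 0.8, 5.7]
grip_width: 0.0211
finger_force: 39.2
```

>>> step_arm([
  {"travel": [0,0,-0.002],"rotation": [0,0,0],"grip": 1},
  {"travel": [0,0,-0.005],"rotation": [0,0,0],"grip": 1},
  {"travel": [0,0,-0.01],"rotation": [0,0,0],"grip": 1},
  {"travel": [0,0,-0.02],"rotation": [0,0,0],"grip": 1},
  {"travel": [0,0,-0.03],"rotation": [0,0,0],"grip": 1},
])

```text
clock: 14.68
tool_pos: [0.459, 0.1895, 0.1186]
tcp_rot: [0.06, 0.998, -0.0, -0.002]
contact_force: [0.5, -0.3, -0.4]
grip_width: 0.0209
finger_force: 38.7
```

```bash
cat >> h.py <<'E'
POCK=np.array([.497,-.2147,.011]); TY=-.0625
E
python3 - <<'E'
from h import *; from bench import sense
s=sense();print(s)
for n,y in((12,1.0),(12,TY+np.pi/2)): go(s,[*POCK[:2],.2],y,12); print()
E
```

```text
{'clock': 14.675, 'q': array([-0.42374219,  0.57956656, -0.01619604,  2.0070485 ,  0.01368288,
        0.55950762,  1.00116431]), 'dq': array([ 0.0100009 , -0.43545874, -0.01009235, -0.18014733, -0.01530951,
        0.59410076,  0.01444418]), 'joint_torque': array([-3.48501164e-02, -3.64939749e+01,  2.26663998e-01, -9.53903139e+00,
        1.18659041e-02, -3.34125319e-01, -1.00085913e-02]), 'tool_pos': array([0.45896497, 0.18952697, 0.11860231]), 'tcp_rot': array([ 6.03161281e-02,  9.98176546e-01, -3.50624313e-04, -2.32895593e-03]), 'contact_force': array([ 0.45470684, -0.27158792, -0.39818542]), 'moment': array([ 0.01511025, -0.02616706, -0.00903959]), 'finger_force': 38.66850599006284, 'grip_width': 0.020852119619225333}
{"travel":[-0.0072, -0.0331, -0.0068],"rotation":[-0.0, -0.0, 0.038]}
{"travel":[-0.0084, -0.0328, -0.0068],"rotation":[-0.0, -0.0, 0.038]}
{"travel":[-0.0096, -0.0324, -0.0068],"rotation":[-0.0, -0.0, 0.038]}
{"travel":[-0.0108, -0.032, -0.0068],"rotation":[-0.0, -0.0, 0.038]}
{"travel":[-0.012, -0.0316, -0.0068],"rotation":[-0.0, -0.0, 0.038]}
{"travel":[-0.0132,
[... 622 characters left out ...]
:[-0.0069, -0.0331, -0.0068],"rotation":[-0.0, -0.0, -0.005]}
{"travel":[-0.0067, -0.0332, -0.0068],"rotation":[-0.0, -0.0, -0.005]}
{"travel":[-0.0065, -0.0332, -0.0068],"rotation":[-0.0, -0.0, -0.005]}
{"travel":[-0.0064, -0.0332, -0.0068],"rotation":[-0.0, -0.0, -0.005]}
{"travel":[-0.0062, -0.0333, -0.0068],"rotation":[-0.0, -0.0, -0.005]}
{"travel":[-0.0061, -0.0333, -0.0068],"rotation":[-0.0, -0.0, -0.005]}
{"travel":[-0.0059, -0.0333, -0.0068],"rotation":[-0.0, -0.0, -0.005]}
{"travel":[-0.0057, -0.0333, -0.0068],"rotation":[-0.0, -0.0, -0.005]}
{"travel":[-0.0056, -0.0334, -0.0068],"rotation":[-0.0, -0.0, -0.005]}
{"travel":[-0.0054, -0.0334, -0.0068],"rotation":[-0.0, -0.0, -0.005]}
```

>>> step_arm([
  {"travel": [0,-0.01,-0.03],"rotation": [0,0,0],"grip": 1},
  {"travel": [0.001,-0.025,-0.02],"rotation": [0,0,0],"grip": 1},
  {"travel": [0.001,-0.032,-0.015],"rotation": [0,0,0],"grip": 1},
  {"travel": [0.001,-0.032,-0.015],"rotation": [0,0,0],"grip": 1},
  {"travel": [0,-0.032,0],"rotation": [0,0,0],"grip": 1},
])

```text
clock: 15.3
tool_pos: [0.4414, 0.0592, 0.1998]
tcp_rot: [0.06, 0.998, 0.0, 0.0]
contact_force: [0.7, -0.0, -1.0]
grip_width: 0.0209
finger_force: 38.7
```

>>> step_arm([
  {"travel": [-0.004,-0.035,0],"rotation": [0,0,0],"grip": 1},
  {"travel": [-0.004,-0.035,0],"rotation": [0,0,0],"grip": 1},
  {"travel": [-0.004,-0.035,0],"rotation": [0,0,0],"grip": 1},
  {"travel": [-0.004,-0.035,0],"rotation": [0,0,0],"grip": 1},
  {"travel": [-0.018,-0.032,0],"rotation": [0,0,0],"grip": 1},
])

```text
clock: 15.92
tool_pos: [0.4529, -0.1159, 0.1985]
tcp_rot: [0.061, 0.998, 0.0, -0.002]
contact_force: [0.0, 0.7, -0.5]
grip_width: 0.0208
finger_force: 38.7
```

>>> step_arm([
  {"travel": [-0.018,-0.032,0],"rotation": [0,0,0],"grip": 1},
  {"travel": [-0.018,-0.032,0],"rotation": [0,0,0],"grip": 1},
  {"travel": [-0.018,-0.031,0],"rotation": [0,0,0],"grip": 1},
  {"travel": [0,0,0],"rotation": [0,0,0],"grip": 1},
  {"travel": [0,0,0],"rotation": [0,0,0],"grip": 1},
])

```text
clock: 16.55
tool_pos: [0.4957, -0.2146, 0.1979]
tcp_rot: [0.06, 0.998, 0.001, -0.002]
contact_force: [-0.3, 0.9, -0.4]
grip_width: 0.0209
finger_force: 38.7
```

Run:
```python
from h import *; from bench import sense,capture
c=capture("wrist");cv2.imwrite("pics/w6.png",c["img"]);np.save("c6.npy",c,allow_pickle=True)
s=sense();print(s["clock"],s["tool_pos"],s["tcp_rot"],s["grip_width"],c["eye"],px(c,POCK+[0,0,.007]))
go(s,[*POCK[:2],.09],s and 1.45,1)
```

```text
16.6 [ 0.49576696 -0.21408115  0.19790919] [ 5.95300077e-02  9.98224365e-01  7.10931669e-04 -1.94670036e-03] 0.02103765382268902 [ 0.43226025 -0.206929    0.31522165] [274.24778482 194.36881959]
{"travel":[-0.0017, -0.0006, 0.1079],"rotation":[0.001, -0.004, 0.002]}
```

View pics/w6.png

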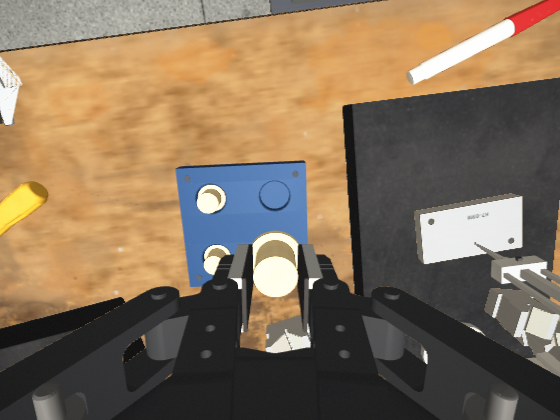

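The pocket centre is near (275,195), where the prediction was (274.2,194.4), and the bush is held upright. I'll refine the circle with image code.

Run:
```python
from h import *; from bench import sense,capture
for k in range(4):
    c=capture("wrist");s=sense()
    g=cv2.cvtColor(c["img"],cv2.COLOR_BGR2GRAY)[165:225,245:305]
    g=cv2.GaussianBlur(cv2.resize(g,None,fx=6,fy=6,interpolation=cv2.INTER_CUBIC),(0,0),3)
    h=cv2.HoughCircles(g,cv2.HOUGH_GRADIENT,1,200,param1=40,param2=12,minRadius=75,maxRadius=110)
    u,v,r=h[0,0]; u=245+(u+.5)/6-.5;v=165+(v+.5)/6-.5
    # tray blue-mask upper corners
    b=cv2.cvtColor(c["img"],cv2.COLOR_BGR2HSV)
    m=cv2.inRange(b,(100,120,40),(125,255,255)); m[255:]=0; m[:150]=0; m[:,:160]=0; m[:,320:]=0
    ys,xs=np.nonzero(m)
    P=np.array([at(c,x,y,.018)[:2] for x,y in zip(xs,ys)])
    L=R.from_euler('z',-TY).apply(np.c_[P-POCK[:2],0*P[:,0]])
    # in pocket axes: left edge y expected +30, near edge x expected -30
    sel=(abs(L[:,0])<25); yl=[L[(abs(L[:,0]-t)<1.5e-3),1].max() for t in np.arange(-.02,.03,.005)]
    xl=[L[(abs(L[:,1]-t)<1.5e-3),0].min() for t in np.arange(-.07,.02,.01)]
    print(s["clock"],s["tool_pos"].round(4),c["eye"].round(4),(u,v,r/6),at(c,u,v,.018),"edges",np.round(yl,4),np.round(xl,4))
```

```text
16.65 [ 0.4959 -0.214   0.198 ] [ 0.4323 -0.2065  0.3152] (np.float32(273.66666), np.float32(193.83333), np.float32(14.216667)) [ 0.49652369 -0.21466323  0.018     ] edges [0.0291 0.0289 0.0287 0.0286 0.0293 0.0292 0.029  0.0288 0.0287 0.0285] [-0.0305 -0.0301 -0.0303 -0.0298 -0.0301 -0.0296 -0.0299 -0.0293 -0.0296]
16.7 [ 0.496  -0.2141  0.198 ] [ 0.4324 -0.2064  0.3153] (np.float32(273.5), np.float32(193.5), np.float32(14.283333)) [ 0.49633839 -0.21468605  0.018     ] edges [0.0292 0.029  0.0289 0.0287 0.0285 0.0292 0.0291 0.029  0.0288 0.0286] [-0.0305 -0.0299 -0.0302 -0.0297 -0.03   -0.0294 -0.0298 -0.0292 -0.0295]
16.75 [ 0.4961 -0.2143  0.198 ] [ 0.4325 -0.2065  0.3153] (np.float32(273.66666), np.float32(193.16667), np.float32(14.45)) [ 0.49618608 -0.21462664  0.018     ] edges [0.0291 0.0289 0.0287 0.0286 0.0293 0.0292 0.029  0.0288 0.0287 0.0285] [-0.0303 -0.0306 -0.0301 -0.0295 -0.0299 -0.0293 -0.0296 -0.0291 -0.0294]
16.8 [ 0.4961 -0.2145  0.198 ] [ 0.4325 -0.2066  0.3153] (np.float32(273.83334), np.float32(193.33333), np.float32(14.3)) [ 0.49648088 -0.21473011  0.018     ] edges [0.0288 0.0287 0.0294 0.0293 0.0291 0.029  0.0288 0.0286 0.0284 0.0283] [-0.0301 -0.0304 -0.03   -0.0302 -0.0297 -0.03   -0.0295 -0.0297 -0.0293]
```

>>> step_arm([
  {"travel": [-0.0007,-0.0003,0.03],"rotation": [0.001,-0.003,0],"grip": 1},
  {"travel": [0,0,0.04],"rotation": [0,0,0],"grip": 1},
  {"travel": [0,0,0.035],"rotation": [0,0,0],"grip": 1},
  {"travel": [0,0,0.025],"rotation": [0,0,0],"grip": 1},
  {"travel": [0,0,0.01],"rotation": [0,0,0],"grip": 1},
])

```text
clock: 17.42
tool_pos: [0.4961, -0.2153, 0.0566]
tcp_rot: [0.06, 0.998, -0.0, -0.001]
contact_force: [-0.9, -0.2, -0.5]
grip_width: 0.0209
finger_force: 38.7
```

>>> step_arm([
  {"travel": [0,0,0],"rotation": [0,0,0],"grip": 1},
  {"travel": [0,0,0],"rotation": [0,0,0],"grip": 1},
  {"travel": [0,0,0],"rotation": [0,0,0],"grip": 1},
  {"travel": [0,0,0],"rotation": [0,0,0],"grip": 1},
])

```text
clock: 17.92
tool_pos: [0.4971, -0.2162, 0.0585]
tcp_rot: [0.06, 0.998, -0.001, 0.001]
contact_force: [0.6, -0.2, -0.6]
grip_width: 0.0209
finger_force: 38.7
```

Run:
```python
from h import *; from bench import sense,capture
for k in range(3):
    s=sense();print(s["clock"],s["tool_pos"].round(4),R.from_quat(s["tcp_rot"]).as_matrix().round(4).tolist(),s["contact_force"].round(1));c=capture("top")
```

```text
17.925 [ 0.4971 -0.2162  0.0585] [[-0.9927, 0.1205, 0.0011], [0.1205, 0.9927, -0.0015], [-0.0012, -0.0014, -1.0]] [ 0.6 -0.2 -0.6]
17.975 [ 0.497  -0.2162  0.0584] [[-0.9927, 0.1205, 0.0008], [0.1205, 0.9927, -0.0014], [-0.0009, -0.0013, -1.0]] [ 0.2  0.2 -1. ]
18.025 [ 0.4969 -0.2162  0.0582] [[-0.9927, 0.1206, 0.0005], [0.1206, 0.9927, -0.0013], [-0.0006, -0.0012, -1.0]] [-0.2 -0.6 -0.7]
```

>>> step_arm([
  {"travel": [0,0.0013,0.002],"rotation": [0,0,0],"grip": 1},
  {"travel": [0,0,0.002],"rotation": [0,0,0],"grip": 1},
  {"travel": [0,0,0.002],"rotation": [0,0,0],"grip": 1},
  {"travel": [0,0,0.002],"rotation": [0,0,0],"grip": 1},
  {"travel": [0,0,0.002],"rotation": [0,0,0],"grip": 1},
])

```text
clock: 18.7
tool_pos: [0.4975, -0.2149, 0.0482]
tcp_rot: [0.06, 0.998, -0.001, 0.001]
contact_force: [1.1, 0.5, 4.3]
grip_width: 0.0211
finger_force: 39.5
```

>>> step_arm([
  {"travel": [0,0,0.001],"rotation": [0,0,0],"grip": 1},
  {"travel": [0,0,0.001],"rotation": [0,0,0],"grip": 1},
])

```text
clock: 18.95
tool_pos: [0.4974, -0.215, 0.0458]
tcp_rot: [0.06, 0.998, -0.001, 0.001]
contact_force: [1.7, 0.2, -0.6]
grip_width: 0.0206
finger_force: 38.9
```

It is sliding in, with the underside at about 14 mm. I'll keep lowering.

>>> step_arm([
  {"travel": [0,0,0.001],"rotation": [0,0,0],"grip": 1},
  {"travel": [0,0,0.001],"rotation": [0,0,0],"grip": 1},
  {"travel": [0,0,0.001],"rotation": [0,0,0],"grip": 1},
  {"travel": [0,0,0],"rotation": [0,0,0],"grip": 1},
])

```text
clock: 19.45
tool_pos: [0.4974, -0.215, 0.0433]
tcp_rot: [0.06, 0.998, -0.001, 0.001]
contact_force: [2.2, -0.2, 4.1]
grip_width: 0.0208
finger_force: 41.1
```

>>> step_arm([
  {"travel": [0,0,0.0008],"rotation": [0,0,0],"grip": 1},
  {"travel": [0,0,0.0004],"rotation": [0,0,0],"grip": 1},
  {"travel": [0,0,0],"rotation": [0,0,0],"grip": 1},
])

```text
clock: 19.82
tool_pos: [0.4975, -0.215, 0.0433]
tcp_rot: [0.06, 0.998, -0.001, 0.001]
contact_force: [-1.7, 0.8, 12.1]
grip_width: 0.0208
finger_force: 45.5
```

>>> step_arm([
  {"travel": [0,0,-0.001],"rotation": [0,0,0],"grip": 1},
  {"travel": [0,0,0],"rotation": [0,0,0],"grip": 0.75},
  {"travel": [0,0,0],"rotation": [0,0,0],"grip": 0.65},
  {"travel": [0,0,-0.003],"rotation": [0,0,0],"grip": 0.62},
  {"travel": [0,0,0],"rotation": [0,0,0],"grip": 0.62},
])

```text
clock: 20.45
tool_pos: [0.4961, -0.2144, 0.0453]
tcp_rot: [0.06, 0.998, -0.0, -0.001]
contact_force: [0.0, -0.6, -0.0]
grip_width: 0.0325
finger_force: 0.0
```

>>> step_arm([
  {"travel": [0,0,0],"rotation": [0,0,0],"grip": 0.75},
  {"travel": [0,0,0],"rotation": [0,0,0],"grip": 1},
  {"travel": [0,0,0],"rotation": [0,0,0],"grip": 1},
  {"travel": [0,0,0.001],"rotation": [0,0,0],"grip": 1},
  {"travel": [0,0,0.001],"rotation": [0,0,0],"grip": 1},
], squeeze=25)

```text
clock: 21.08
tool_pos: [0.497, -0.2148, 0.0451]
tcp_rot: [0.06, 0.998, -0.001, -0.0]
contact_force: [-4.3, 0.8, 17.6]
grip_width: 0.0209
finger_force: 27.0
```

The tips are now clear of the tray and the bush takes 17 N without giving, so it is home. I'll release and retreat.

>>> step_arm([
  {"travel": [0,0,-0.002],"rotation": [0,0,0],"grip": 1},
  {"travel": [0,0,0],"rotation": [0,0,0],"grip": 0.75},
  {"travel": [0,0,0],"rotation": [0,0,0],"grip": 0.65},
  {"travel": [0,0,0],"rotation": [0,0,0],"grip": 0.6},
  {"travel": [0,0,-0.015],"rotation": [0,0,0],"grip": 0.6},
])

```text
clock: 21.7
tool_pos: [0.4961, -0.2144, 0.0601]
tcp_rot: [0.06, 0.998, -0.0, -0.001]
contact_force: [0.4, 0.3, 0.1]
grip_width: 0.034
finger_force: 0.0
```

>>> step_arm([
  {"travel": [0,0,-0.03],"rotation": [0,0,0],"grip": 0.6},
  {"travel": [0,0,-0.04],"rotation": [0,0,0],"grip": 0.6},
  {"travel": [0,0,-0.05],"rotation": [0,0,0],"grip": 0.6},
  {"travel": [0,0,0],"rotation": [0,0,0],"grip": 0.6},
  {"travel": [0,0,0],"rotation": [0,0,0],"grip": 0.6},
])

```text
clock: 22.32
tool_pos: [0.4965, -0.2145, 0.1809]
tcp_rot: [0.06, 0.998, -0.001, -0.0]
contact_force: [-0.3, 0.6, -0.3]
grip_width: 0.0341
finger_force: 0.0
```

Run:
```python
from h import *; from bench import sense,capture
for k in range(4): c=capture("wrist")
s=sense();print(s["clock"],s["tool_pos"],s["contact_force"])
# bright brass blobs vs predicted top-centre pixels of the four bushes, if seated
b=cv2.cvtColor(c["img"],cv2.COLOR_BGR2HSV); m=cv2.inRange(b,(12,20,170),(40,255,255))
P=np.array([.497,-.2148,0]);F=R.from_euler('z',TY)
for n,d in dict(a=(0,0),b=(.06,0),c=(.06,-.06),d=(0,-.06)).items():
    p=P+F.apply([*d,0]); u=px(c,p+[0,0,.035]);w=px(c,p+[0,0,.0145]); x,y=((u+w)/2).astype(int)
    k=m[max(y-20,0):y+20,max(x-20,0):x+20];M=cv2.moments(k,True)
    print(n,"top",u.round(1),"flange",w.round(1),"blob area",M["m00"],"centroid",(M["m10"]/max(M["m00"],1)+x-20,M["m01"]/max(M["m00"],1)+y-20), cv2.boundingRect(k))
i=c["img"]; 
t=capture("top");cv2.imwrite("pics/t9.png",t["img"])
o=cv2.imread("pics/t2.png");d=cv2.absdiff(o,t["img"]).max(2)[150:260,170:245];print("fixture diff",[(int((r>60).sum())) for r in np.array_split(d,11)])
```

```text
22.525 [ 0.49615267 -0.21432996  0.1793968 ] [-0.06339124 -0.57576642 -0.89032059]
a top [273.9 203. ] flange [274.  197.5] blob area 217.0 centroid (np.float64(274.06451612903226), np.float64(199.2995391705069)) (7, 5, 30, 30)
b top [278.  269.3] flange [277.8 259.7] blob area 238.0 centroid (np.float64(276.4957983193277), np.float64(263.33193277310926)) (7, 5, 28, 31)
c top [209.8 273. ] flange [214.  263.2] blob area 56.0 centroid (np.float64(208.28571428571428), np.float64(262.75)) (9, 3, 23, 34)
d top [202.  207.1] flange [206.9 201.3] blob area 247.0 centroid (np.float64(205.93522267206478), np.float64(202.97975708502025)) (7, 4, 32, 31)
fixture diff [153, 39, 32, 13, 5, 28, 22, 56, 76, 132, 74]
```

Run:
```python
from h import *; from bench import sense,capture,job
a=cv2.imread("pics/top0.png");t=capture("top");b=t["img"]
print("closed handle px",a[243,188],b[243,188]); u=px(t,handle(1.93)).round().astype(int);print(u,"sleeve now",a[u[1],u[0]],b[u[1],u[0]])
d=cv2.absdiff(a,b).max(2)>40
for n,(x0,x1,y0,y1) in dict(plug=(130,165,215,255),vblock=(335,365,145,175),other_bushes=(360,385,190,230)).items():print(n,int(d[y0:y1,x0:x1].sum()))
```

```text
closed handle px [57 56 57] [ 85 122 152]
[192 163] sleeve now [ 73  99 125] [53 51 52]
plug 0
vblock 0
other_bushes 867
```

```bash
python3 -c "
from bench import job
print(job.hand_in())"
```

```text
the job is handed in; nothing more can be done
None
```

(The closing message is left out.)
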